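# Clear the easel and stand the marquetry panel on it

## Robot

A 7-joint arm with a two-finger parallel gripper is mounted at the origin on the work surface. World frame = base frame: x ahead of the robot, y to its left, z up, the work surface at z = 0. Lengths are in m, angles in rad, forces in N, time in s.
With the tool pointing down it reaches from about 0.4 to 0.85 m from the base axis. Payload 4.5 kg.
Tool frame: the origin (TCP) lies where the fingers leave the gripper's body, on its centre line; the fingertips stand 64 mm ahead of it and the grasp point (between the pads) lies 45 mm ahead of it; z points along the fingers, y is the direction in which the jaws open and shut (so a half turn about z gives the same grasp; the last joint's range is limited). The gripper opens to 88 mm and grips with 3 to 60 N. Pads are 18 mm wide; open, the fingers measure 123 mm over their backs; the gripper's body (75 mm by 187 mm) begins 45 mm behind the grasp point.
Start: joints at [-1.151, 0.689, -0.195, 1.565, 0.157, 0.902, -0.215], TCP at [0.235, 0.579, 0.303] pointing down, gripper open.
Joint ranges: [-3.01, 3.01], [-0.46, 2.08], [-1.47, 1.51], [0.13, 2.56], [-1, 4.14], [0.04, 2.09], [-2.66, 2.66]. Speed limits (rad/s): [2.57, 2.57, 3.14, 3.14, 3.14, 3.14, 3.14].

## Interface

Orientations are given as a unit quaternion [x, y, z, w].
In Python, from plant import monitor, snapshot, workorder, finder gives the robot as it stands.
- The arm moves only by the tool carry_out, never from a script. Its argument "motion" is one flat list of numbers, 6 for each row, row after row: the shift along the tool's x, y, z in cm, then the turn, a rotation vector about the tool's x, y, z in rad. In form: [x, y, z, rx, ry, rz, x, y, z, rx, ry, rz, ...]. A call has 1 to 8 rows; each row shifts and turns the commanded pose from where the row before left it, along the tool's axes as they then stand; what a row does not reach is not made up. A row lasts 1/8 s, in which the tool goes at most 62.5 mm and 10.7 degrees, less where a joint would pass 70% of its speed; a pose out of reach is approached as far as the arm can. A call with a gripper value outside its range is refused whole. "hand" is the finger opening in cm, from 0 to 8.81, set as the call begins (left out, the last holds). The fingers move at their own pace and stop on an object; "grip_force" is the grip in N (left out, the last holds). Time passes only in rows, so rows that do not move let the fingers close. It gives the time, the measured TCP pose, the force and the opening at its end, in the units of the state.
- monitor.get_state(): the state, without advancing time (a new reading comes with each control period).
- snapshot(name): name is "side" or "top"; returns a dict with "frame" (400x640x3 uint8, red, green, blue), "range_z" (400x640 float32, m along the optical axis (not along the pixel's ray), 0 where there is no reading), "fx", "fy", "cx", "cy" (pixels), "D" ([k1, k2, p1, p2, k3] as OpenCV has them; the pictures are not rectified), "rvec" (rotation vector, rad) and "tvec" (3), from world to camera coordinates, as OpenCV has them. Camera axes: x right, y down, z forward; pixel columns grow to the right and rows downward; lengths in m; the calibration is good to about 2 mm. A picture is of the moment at which its call begins.
- workorder.finish_job(): hands the job in, once; it reports no verdict.
Trained networks look in a picture, given as the dict that the camera call returned (one of the last four; its "shot" number tells which), for a name from the list of things; names that differ only in an ending like _2 or _b are one class to them, and where a whole thing is asked for, a point or a joint stands for the part that bears it (a point fixed in the world has none). Each returns a list of dicts, best first, with "p" (0 to 1); they miss things now and then, are a little off and sometimes report something else, mostly with a low value. They report only what shows in the picture. A call takes as long as a camera call. They do not tell look-alikes from the thing itself.
- finder.masks_of(picture, thing): "pixels" (400x640 bool, what is visible of it) and "extent" ([left, top, right, bottom] in pixels, round what is visible of it).
The state is a dict: "clock": time; "q": joint angles; "qd": joint speeds; "joint_torque": joint torques, N m; "tool_pos": TCP position; "eef_rot": TCP orientation; "contact_force": force on the tool from outside, world axes, zero at the start; "moment": the same for the moment, N m; "opening": opening from 0.0 (shut) to 1.0 (fully open).
Only numpy, scipy, OpenCV 4.12 (cv2) and the standard library are available. Lean on these libraries where they do the work, as an engineer would, in place of code of your own. Each camera call takes 0.05 s, during which the arm holds its last target. There are 200 camera calls.

## Task

Someone has left the cork sanding block standing on the little easel: put it away in the wooden tool tray. Then take the tall veneered panel out of the dowel rack and stand it in the middle of the easel's ledge, veneered face outwards, keeping hold of it until it is down on the ledge and leaning flat against the easel's board. Leave the other two panels, the glue bottle and the tape roll alone.

Things in the scene. Friction and masses are not known exactly. Their poses are not given: they have to be found in the camera images.
- rest: Leaning part of the easel, 28 deg (0.49 rad) back from vertical. Back board 160 wide, 95 tall, 10 thick; square to its foot a ledge 180 wide, 44 deep, with an 8 thick front lip 10 above the ledge. Origin: corner where board front meets ledge top, mid-width, 56 above the table. x: square out of the board, over the ledge, to the robot's right; y: along the ledge; z: up along the board
- easel: Small wooden tabletop easel (fixed, heavy) facing the robot's right (-y), so that its top leans to the robot's left; nothing on it is higher than the top of its back board, about 140 above the table. Runners 200 long (x), 154 apart over all (y), and struts behind the board carry it. Origin: on the table between the runners; x: the way it faces; z up
- block: Cork sanding block, 35 (its x) by 60 (its y) by 100 (its z), 40 to 110 g, standing on end on the ledge and lying back against the back board, somewhere near the middle. Origin: centre of its lower end; z along its length upwards
- block_center (a point): Centre of the cork sanding block, 50 mm from either end; axes as the block's
- tray: Low open wooden tool tray, empty, fixed, 190 (x) by 150 (y) by 28 high outside, walls 7 thick, floor 7 thick. Origin: centre of its underside, on the table; z up
- rack: Dowel drying rack, fixed: a wooden base 190 (x) by 150 (y) by 16 thick with three slots 56 mm apart along its x, each between two pairs of upright dowels (8 thick, tops 86 above the table, 70 apart along y, 16 clear across the slot). A panel stands on edge in each slot. Origin: centre of the underside; z up
- panel: The tall marquetry panel: plywood 12 thick (its x), 120 wide (its y), 150 tall (its z), 110 to 220 g, with dark walnut veneer and pale diamond inlays on its +x face, the other face bare plywood. The tallest panel in the rack, in any of the three slots, upright, veneered face away from the robot, top 166 above the table. Origin: centre of its lower edge
- panel_face (a point): Centre of the panel's veneered face: 6 mm out along the panel's x and 75 mm up its z from the panel's origin; axes as the panel's
- sample_a: Bare square plywood sample, 12 (x) by 100 (y) by 100 tall (z), in another slot of the rack; leave alone. Origin: centre of its lower edge face
- sample_b: Low plain wooden sample, 12 (x) by 130 (y) by 85 tall (z), in another slot of the rack; leave alone. Origin: centre of its lower edge face
- glue: White glue bottle standing on the table, 54 diameter, 135 tall; leave alone. Origin: centre of its underside
- tape: Roll of paper veneer tape lying flat, 80 diameter, 25 high; leave alone. Origin: centre of its underside
Not all that is in view belongs to the job. Leave any red look-alike of the block alone.

How it is judged:
By the outcome, as a careful person would: the job done as asked, in the order asked, and still so for the second after the job is handed in, with the robot touching nothing.
It also fails if it takes over 67 s, if anything falls off the work surface, if the arm or the gripper's body presses on something with over 40 N, if the wrist force passes 120 N, or if a joint passes its speed limit or range.

## Working session

There is one attempt and no reset: what is moved stays moved. The work goes in short steps, Python scripts to look and compute and a tool call to move; the robot and the scene stay as the last step left them, time stands still between calls to the robot, and variables do not carry over. Pictures are saved under pics/ and viewed, about 8 in all and at most 12, crops included, and the job is handed in when it is done.

Besides the shell and the picture viewer there is one more tool, called after ">>>" as a command line: name --argument value ..., lists and objects as JSON in quotes. carry_out: Moves the arm, as the interface text tells. Its arguments: {"type":"object","properties":{"motion":{"type":"array"},"hand":{"type":"number"},"grip_force":{"type":"number"}},"required":["motion"]}

```bash
mkdir -p pics; ls
cat > h.py <<'E'
import numpy as np, cv2
from scipy.spatial.transform import Rotation as R
from plant import monitor, snapshot, workorder, finder
def save(name, img, crop=None, scale=1):
    im=img[...,::-1]
    if crop: l,t,r,b=crop; im=im[t:b,l:r]
    cv2.imwrite('pics/'+name, cv2.resize(im,None,fx=scale,fy=scale,interpolation=cv2.INTER_CUBIC))
def cloud(s, mask=None):
    z=s['range_z']; m=(z>0) if mask is None else (mask&(z>0))
    v,u=np.nonzero(m)
    K=np.array([[s['fx'],0,s['cx']],[0,s['fy'],s['cy']],[0,0,1.]])
    n=cv2.undistortPoints(np.stack([u,v],1).astype(float)[:,None],K,np.array(s['D'],float))[:,0]
    pc=np.c_[n,np.ones(len(n))]*z[v,u][:,None]
    Rm=cv2.Rodrigues(np.array(s['rvec'],float))[0]
    return (pc-np.array(s['tvec'],float).ravel())@Rm, u, v
E
python3 - <<'E'
from h import *
a=snapshot('side'); b=snapshot('top')
save('side.png',a['frame']); save('top.png',b['frame'])
for n,s in (('side',a),('top',b)):
    for t in ['easel','block','tray','rack','panel','sample_a','sample_b','glue','tape']:
        for d in finder.masks_of(s,t)[:3]:
            P,u,v=cloud(s,d['pixels'])
            print(n,t,round(d['p'],2),d['extent'],len(P), np.round(np.percentile(P,[2,50,98],axis=0),3).tolist() if len(P) else '')
print(monitor.get_state())
E
```

```text
pics
side easel 0.85 [294.3, 239.5, 392.9, 331.5] 3729 [[0.439, -0.41, 0.007], [0.517, -0.356, 0.075], [0.61, -0.242, 0.138]]
side easel 0.18 [294.5, 137.6, 308.8, 174.7] 323 [[0.501, 0.291, 0.022], [0.527, 0.325, 0.079], [0.555, 0.519, 0.119]]
side block 0.82 [322.8, 250.7, 361.4, 296.8] 1286 [[0.484, -0.382, 0.079], [0.512, -0.358, 0.122], [0.544, -0.322, 0.16]]
side block 0.8 [410.8, 284.0, 461.4, 313.5] 1269 [[0.677, -0.425, 0.003], [0.721, -0.404, 0.035], [0.773, -0.362, 0.039]]
side block 0.73 [241.1, 286.5, 288.8, 329.8] 1175 [[0.285, -0.376, 0.008], [0.333, -0.34, 0.035], [0.384, -0.291, 0.038]]
side tray 0.78 [281.9, 199.1, 347.2, 238.9] 2176 [[0.422, -0.083, 0.004], [0.517, 0.005, 0.01], [0.608, 0.085, 0.03]]
side rack 0.74 [284.9, 148.1, 347.8, 190.4] 869 [[0.47, 0.203, 0.002], [0.58, 0.271, 0.017], [0.679, 0.339, 0.077]]
side panel 0.71 [303.5, 126.8, 319.7, 180.7] 545 [[0.542, 0.249, 0.023], [0.568, 0.279, 0.105], [0.608, 0.353, 0.168]]
side sample_a 0.52 [296.1, 138.2, 309.8, 173.1] 306 [[0.501, 0.289, 0.025], [0.524, 0.323, 0.081], [0.556, 0.519, 0.119]]
side sample_a 
[... 2350 characters left out ...]
33, 0.03]]
{'clock': 1.0, 'q': array([-1.15121259,  0.68909235, -0.19459543,  1.56531699,  0.15728103,
        0.90250085, -0.21511525]), 'qd': array([-0.00072548, -0.0019979 , -0.00062827,  0.00090716, -0.00097287,
        0.00064143, -0.00015743]), 'joint_torque': array([-3.86153570e-04, -5.27495241e+01, -1.26683224e+00, -1.53747189e+01,
       -5.19259286e-02, -5.57087860e-04,  2.84318003e-05]), 'tool_pos': array([0.2351579 , 0.57908313, 0.30274283]), 'eef_rot': array([ 1.91700910e-01,  9.81453392e-01,  3.26333101e-05, -4.23698323e-06]), 'contact_force': array([-0.06982292, -0.02816662, -0.06674731]), 'moment': array([ 0.0065016 , -0.06256603, -0.02416784]), 'opening': 1.0035762883744106}
```

View pics/side.png

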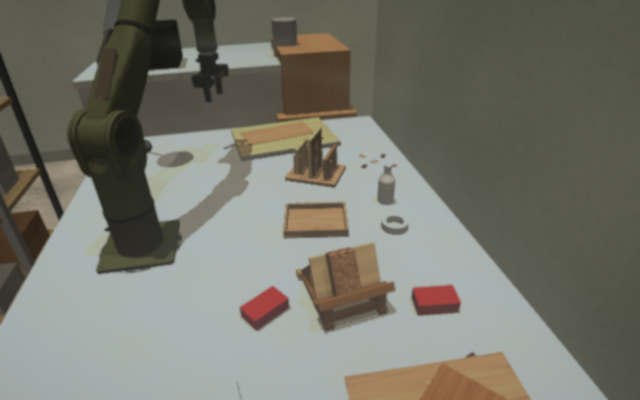

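View pics/top.png

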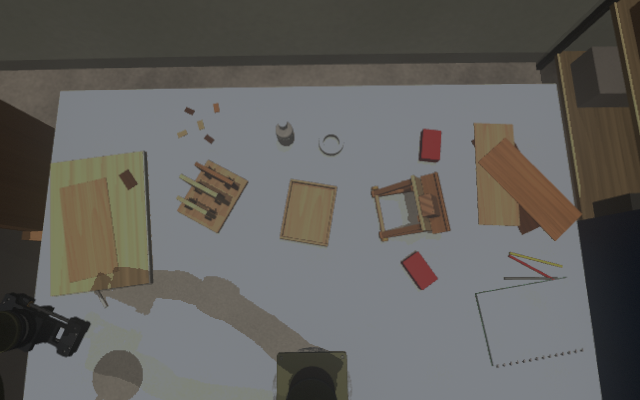

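Candidates for the block: brown cork on the easel (side 342,272; top 430,206), red look-alikes (side 265,306 and 437,299). The cork one on the easel is the one. Candidates for the panel: the middle slot's piece (side 313,153), tallest at 0.168 m, against shorter ones at (302,156) and (333,164). I'll check both with a crop and fit poses.

```bash
cat > fit.py <<'E'
from h import *
a=snapshot('side'); b=snapshot('top')
A=a['frame'];B=b['frame']
def cr(f,l,t,r,bt): return cv2.resize(f[t:bt,l:r],(400,300),interpolation=cv2.INTER_CUBIC)
im=np.vstack([np.hstack([cr(A,285,235,405,325),cr(A,270,115,366,187)]),np.hstack([cr(B,360,165,460,240),cr(B,165,150,265,225)])])
cv2.imwrite('pics/comp.png',np.clip(im[...,::-1]*1.3,0,255).astype(np.uint8))
Pa,ua,va=cloud(a); Pb,ub,vb=cloud(b); P=np.r_[Pa,Pb]
def box(P,lo,hi): return P[np.all((P>lo)&(P<hi),axis=1)]
def rect(Q,n):
    (c,s,ang)=cv2.minAreaRect((Q[:,:2]*1000).astype(np.float32)); print(n,len(Q),np.round(c,1),np.round(s,1),round(ang,1))
rect(box(Pb,[.4,-.15,.022],[.63,.15,.034]),'tray rim top'); rect(box(Pa,[.4,-.15,.022],[.63,.15,.034]),'tray rim side')
rect(box(Pb,[.45,.18,.155],[.7,.42,.175]),'panel top')
Q=box(Pa,[.45,.18,.145],[.7,.42,.175]);rect(Q,'panel side')
rect(box(Pb,[.45,.18,.090],[.7,.42,.13]),'samples')
rect(box(Pb,[.45,.18,.010],[.7,.42,.02]),'rack base')
# easel board planes: mask minus block
for s,n in((a,'side'),(b,'top')):
    em=finder.masks_of(s,'easel')[0]['pixels']
    bm=[d for d in finder.masks_of(s,'block') if np.median(cloud(s,d['pixels'])[0][:,2])>.08][0]['pixels']
    E=cloud(s,em&~cv2.dilate(bm.astype(np.uint8),np.ones((5,5))).astype(bool))[0]
    np.save(n+'E.npy',E); K=cloud(s,cv2.erode(bm.astype(np.uint8),np.ones((3,3))).astype(bool))[0]; np.save(n+'K.npy',K)
    if n=='side':
        for X,nm in((E,'board'),(K,'block')):
            best=None;rng=np.random.default_rng(0)
            for _ in range(800):
                p=X[rng.choice(len(X),3,False)]; m=np.cross(p[1]-p[0],p[2]-p[0]); l=np.linalg.norm(m)
                if l<1e-6: continue
                m/=l; i=abs((X-p[0])@m)<.003
                if m[2]<.25 or m[2]>.75: continue
                if best is None or i.sum()>best.sum(): best=i
            Y=X[best]; c=Y.mean(0); m=np.linalg.svd(Y-c)[2][2]; m*=np.sign(m[2])
            print(nm,len(Y),len(X),'c',c.round(4),'n',m.round(3),'yaw',np.degrees(np.arctan2(m[1],m[0])).round(1),'tilt',np.degrees(np.arcsin(m[2])).round(1),'pct',np.percentile(Y,[1,99],axis=0).round(3).tolist())
    rect(E[(E[:,2]>.03)],n+' easel all>30')
    rect(E[(E[:,2]>.125)],n+' easel top edge'); rect(K,n+' blk')
E
python3 fit.py
```

```text
tray rim top 491 [519.9   2.7] [150.  190.6] 79.6
tray rim side 491 [517.2   3.5] [154.5 190.1] 79.6
panel top 203 [576.5 303.7] [120.6  12.6] 61.0
panel side 128 [574.9 303.4] [122.8  14.3] 59.7
samples 394 [576.1 304. ] [130.9 136.2] 66.2
rack base 1748 [577.9 306.2] [151.5 190.5] 61.0
board 1294 3283 c [ 0.5258 -0.3322  0.095 ] n [ 0.127 -0.869  0.479] yaw -81.7 tilt 28.6 pct [[0.447, -0.378, 0.022], [0.603, -0.299, 0.14]]
block 967 1111 c [ 0.5148 -0.3592  0.1222] n [ 0.121 -0.876  0.467] yaw -82.1 tilt 27.9 pct [[0.487, -0.381, 0.082], [0.543, -0.337, 0.161]]
side easel all>30 2433 [ 522.6 -319.1] [177.2 173.8] 7.5
side easel top edge 261 [ 522.5 -310. ] [157.7  19.6] 8.3
side blk 1111 [ 514.4 -351.2] [57.9 63.4] 7.3
top easel all>30 1398 [ 523.1 -309.1] [178.3 189. ] 9.0
top easel top edge 167 [ 522.1 -306.8] [155.   18.1] 8.1
top blk 309 [ 515.1 -342.5] [57.  62.4] 8.6
```

View pics/comp.png

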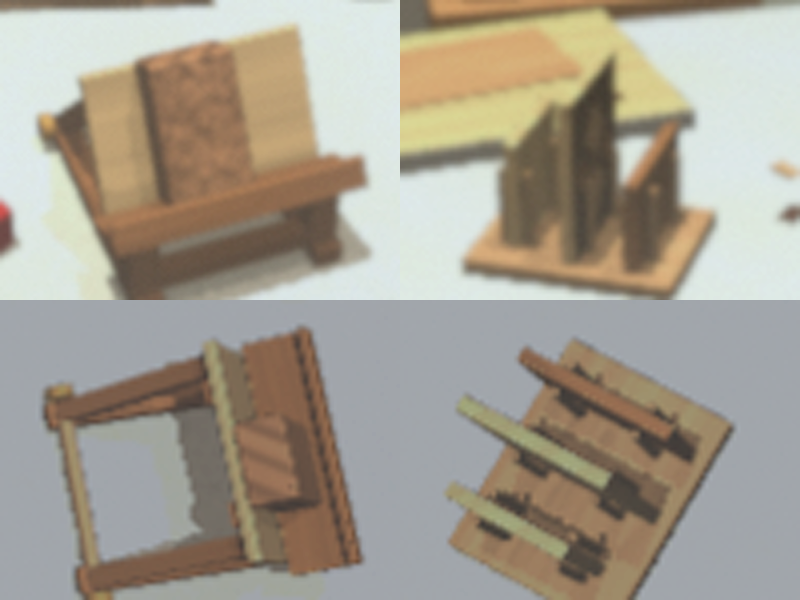

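The crops confirm both choices: the block is plain brown cork on the easel, and the tallest panel is in the middle slot. I'll plan the approach to the block next.

```bash
cat >> h.py <<'E'
D=np.pi/180
TH=-82*D; F=np.array([np.cos(TH),np.sin(TH),0]); RY=np.array([-np.sin(TH),np.cos(TH),0]); Z=np.array([0,0,1.])
RX=F*np.cos(28*D)+Z*np.sin(28*D); RZ=-F*np.sin(28*D)+Z*np.cos(28*D)
RO=.4229*F+.4742*RY+.056*Z
def rest(x,y,z): return RO+x*RX+y*RY+z*RZ
def rot(y,z):  # tool y, tool z world
    return np.c_[np.cross(y,z),y,z]
def head(a): return np.array([np.cos(a*D),np.sin(a*D),0])
def cur():
    s=monitor.get_state(); return s['tool_pos'],R.from_quat(s['eef_rot']).as_matrix()
def rows(p1,R1,n=None,start=None):
    p0,R0=start or cur()
    w=R.from_matrix(R0.T@R1).as_rotvec(); d=R0.T@(p1-p0)
    n=n or int(np.ceil(max(np.linalg.norm(d)/.055,np.linalg.norm(w)/.17,1)))
    A=sum(R.from_rotvec(w*k/n).as_matrix() for k in range(n))
    r=np.r_[np.round(np.linalg.solve(A,d)*100,2),np.round(w/n,3)]
    # check
    P,Q=p0.copy(),R0.copy()
    for _ in range(n): P=P+Q@r[:3]/100; Q=Q@R.from_rotvec(r[3:]).as_matrix()
    print('n',n,'row',r.tolist(),'end err mm',((P-p1)*1000).round(1)); return P,Q
def grasp2tcp(g,R1,d=.045): return g-d*R1[:,2]
E
python3 - <<'E'
from h import *
print(RO)
R1=rot(head(8),-Z); g=rest(.024,-.013,.07); t=grasp2tcp(g,R1); print(t)
e=rows(t+[0,0,.10],R1); rows(t,R1,start=e)
E
```

```text
[ 0.52844142 -0.35278848  0.056     ]
[ 0.51394347 -0.34303906  0.17407365]
n 18 row [-5.17, -2.17, 0.16, 0.0, -0.0, 0.058] end err mm [ 1.2 -0.5 -0.2]
n 2 row [0.03, -0.06, 4.99, 0.0, -0.0, 0.001] end err mm [-0.  -0.1  0. ]
```

>>> carry_out --motion '[-5.17,-2.17,0.16,0,0,0.058,-5.17,-2.17,0.16,0,0,0.058,-5.17,-2.17,0.16,0,0,0.058,-5.17,-2.17,0.16,0,0,0.058,-5.17,-2.17,0.16,0,0,0.058,-5.17,-2.17,0.16,0,0,0.058,-5.17,-2.17,0.16,0,0,0.058,-5.17,-2.17,0.16,0,0,0.058]' --hand 8.8

```text
clock: 2.3
tool_pos: [0.4815, 0.2068, 0.2901]
eef_rot: [0.413, 0.911, 0.0, 0.0]
contact_force: [0.1, 0.0, 0.1]
opening: 0.996
```

>>> carry_out --motion '[-5.17,-2.17,0.16,0,0,0.058,-5.17,-2.17,0.16,0,0,0.058,-5.17,-2.17,0.16,0,0,0.058,-5.17,-2.17,0.16,0,0,0.058,-5.17,-2.17,0.16,0,0,0.058,-5.17,-2.17,0.16,0,0,0.058,-5.17,-2.17,0.16,0,0,0.058,-5.17,-2.17,0.16,0,0,0.058]'

```text
clock: 3.3
tool_pos: [0.5342, -0.2348, 0.2772]
eef_rot: [0.611, 0.791, 0.0, 0.0]
contact_force: [-0.1, 0.2, 0.7]
opening: 0.999
```

>>> carry_out --motion '[-5.17,-2.17,0.16,0,0,0.058,-5.17,-2.17,0.16,0,0,0.058,0,0,0,0,0,0,0,0,0,0,0,0]'

```text
clock: 3.8
tool_pos: [0.5154, -0.3428, 0.2737]
eef_rot: [0.655, 0.755, 0.001, -0.0]
contact_force: [0.7, 0.6, -0.7]
opening: 0.995
```

Run:
```python
from h import *
s=monitor.get_state();print(s['clock'],s['tool_pos'],s['q'].round(2),s['contact_force'].round(1))
R1=rot(head(8),-Z); g=rest(.024,-.013,.07); t=grasp2tcp(g,R1)
rows(t,R1,n=4)
a=snapshot('side'); b=snapshot('top')
for s in (a,b):
    for d in finder.masks_of(s,'block'):
        K=cloud(s,d['pixels'])[0]; m=np.median(K,0)
        if m[2]>.08: print(d['p'],m.round(3),((K-RO)@np.c_[RX,RY,RZ]*1000)[::1].__array__().shape, np.percentile((K-RO)@np.c_[RX,RY,RZ]*1000,[2,50,98],axis=0).round(1).tolist())
```

```text
3.8 [ 0.51536315 -0.34280652  0.27371789] [ 0.53  0.71 -0.03  1.62  0.02  0.81  0.63] [ 0.7  0.6 -0.7]
n 4 row [-0.0, -0.04, 2.49, 0.0, -0.0, 0.0] end err mm [-0.1  0.1  0. ]
0.68 [ 0.512 -0.357  0.122] (1300, 3) [[5.2, -42.2, 10.0], [34.5, -17.0, 57.7], [37.7, 15.2, 101.3]]
0.9 [ 0.512 -0.331  0.15 ] (409, 3) [[2.5, -40.0, 7.6], [24.4, -14.0, 99.3], [35.7, 17.6, 104.3]]
```

>>> carry_out --motion '[0,0,3.3,0,0,0,0,0,3.3,0,0,0,0,0,2.4,0,0,0,0,0,1,0,0,0,0,0,0,0,0,0]' --hand 8.8

```text
clock: 4.62
tool_pos: [0.5154, -0.3429, 0.1738]
eef_rot: [0.655, 0.755, 0.0, -0.0]
contact_force: [0.3, 0.1, -0.4]
opening: 1.0
```

>>> carry_out --motion '[0,0,0,0,0,0,0,0,0,0,0,0,0,0,0,0,0,0,0,0,0,0,0,0,0,0,0,0,0,0]' --hand 4 --grip_force 20

```text
clock: 5.25
tool_pos: [0.5154, -0.3437, 0.1745]
eef_rot: [0.656, 0.755, 0.0, 0.0]
contact_force: [-0.7, -0.7, 5.3]
opening: 0.678
```

>>> carry_out --motion '[0,0,-1,0,0,0,0,0,-3,0,0,0,0,0,-4.5,0,0,0,0,0,-4.5,0,0,0,0,0,0,0,0,0]'

```text
clock: 5.88
tool_pos: [0.5166, -0.3446, 0.3078]
eef_rot: [0.656, 0.755, 0.001, 0.004]
contact_force: [0.0, -0.1, -0.2]
opening: 0.679
```

```bash
cat > p2.py <<'E'
from h import *
s=monitor.get_state();print(s['clock'],s['tool_pos'],s['q'].round(2),s['opening'])
Ra=rot(head(-100.4),-Z)
c=np.array([.5185,.003,0])+.010*head(-10.4)
e=rows(np.array([c[0]+.04,c[1],.30]),Ra)
Rb=Ra@R.from_rotvec([0,-45*D,0]).as_matrix()
print('tool z',Rb[:,2])
t=grasp2tcp(c+[0,0,.053],Rb)
e=rows(t+[0,0,.12],Rb,start=e)
rows(t,Rb,start=e)
E
python3 p2.py
```

```text
5.875 [ 0.51656799 -0.34456514  0.30782324] [ 0.53  0.67 -0.03  1.58  0.02  0.88  0.63] 0.6794165837968977
n 12 row [2.84, -1.86, 0.05, 0.001, -0.0, 0.158] end err mm [-0.1 -0.2  0.8]
tool z [-0.69549006  0.12764631 -0.70710678]
n 5 row [0.46, 0.14, 1.92, -0.001, -0.157, -0.0] end err mm [-0.2  0.2 -0. ]
n 3 row [2.83, 0.0, 2.82, -0.0, 0.0, -0.001] end err mm [-0.1  0.1  0.1]
```

>>> carry_out --motion '[2.84,-1.86,0.05,0,0,0.158,2.84,-1.86,0.05,0,0,0.158,2.84,-1.86,0.05,0,0,0.158,2.84,-1.86,0.05,0,0,0.158,2.84,-1.86,0.05,0,0,0.158,2.84,-1.86,0.05,0,0,0.158,2.84,-1.86,0.05,0,0,0.158,2.84,-1.86,0.05,0,0,0.158]'

```text
clock: 6.88
tool_pos: [0.4717, -0.0917, 0.299]
eef_rot: [0.976, 0.219, -0.001, -0.0]
contact_force: [-0.0, -0.5, -0.7]
opening: 0.675
```

>>> carry_out --motion '[2.84,-1.86,0.05,0,0,0.158,2.84,-1.86,0.05,0,0,0.158,2.84,-1.86,0.05,0,0,0.158,2.84,-1.86,0.05,0,0,0.158,0,0,0,0,0,0]'

```text
clock: 7.5
tool_pos: [0.5677, 0.0046, 0.2962]
eef_rot: [0.996, -0.09, -0.001, 0.0]
contact_force: [-0.4, -0.5, -1.5]
opening: 0.683
```

>>> carry_out --motion '[0.46,0.14,1.92,0,-0.157,0,0.46,0.14,1.92,0,-0.157,0,0.46,0.14,1.92,0,-0.157,0,0.46,0.14,1.92,0,-0.157,0,0.46,0.14,1.92,0,-0.157,0,0,0,0,0,0,0]'

```text
clock: 8.25
tool_pos: [0.5564, -0.0044, 0.1982]
eef_rot: [0.919, -0.086, -0.384, -0.035]
contact_force: [-0.0, 0.5, -1.3]
opening: 0.68
```

```bash
cat > p3.py <<'E'
from h import *
s=monitor.get_state();print(s['clock'],s['tool_pos'],s['q'].round(2),s['opening'])
Ra=rot(head(-100.4),-Z)
c=np.array([.5185,.003,0])+.010*head(-10.4)
Rb=Ra@R.from_rotvec([0,-45*D,0]).as_matrix()
rows(grasp2tcp(c+[0,0,.053],Rb),Rb,n=4)
a=snapshot('side')
d=min(finder.masks_of(a,'block'),key=lambda d:np.linalg.norm(np.median(cloud(a,d['pixels'])[0],0)[:2]-c[:2]))
K=cloud(a,d['pixels'])[0]; print(d['p'],np.percentile(K,[1,50,99],axis=0).round(3).tolist())
save('tray.png',a['frame'],(240,120,440,270),4)
E
python3 p3.py
```

```text
8.25 [ 0.5563728  -0.00443557  0.19820763] [-0.22  1.12  0.48  1.3  -0.42  1.65 -1.4 ] 0.6802717359215313
n 4 row [2.07, -0.01, 1.94, -0.001, 0.001, -0.001] end err mm [-0.1 -0.2 -0. ]
0.95 [[0.455, -0.032, 0.134], [0.488, -0.013, 0.164], [0.545, 0.034, 0.181]]
```

View pics/tray.png

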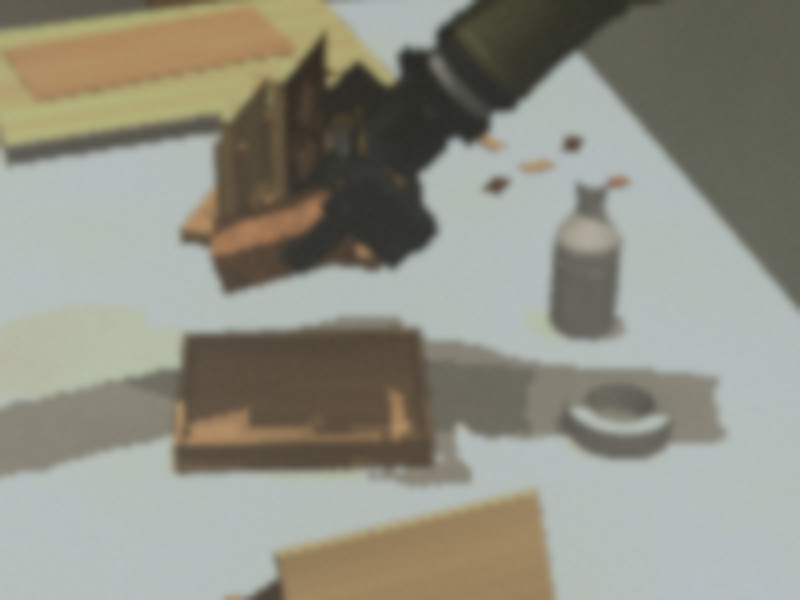

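Block is held nearly flat above the tray (crop 270,240), so I'm lowering it.

>>> carry_out --motion '[2.5,0,2.4,0,0,0,2.5,0,2.4,0,0,0,2,0,1.9,0,0,0,1,0,0.9,0,0,0,0.2,0,0.2,0,0,0,0,0,0,0,0,0]'

```text
clock: 9.1
tool_pos: [0.5614, -0.004, 0.0901]
eef_rot: [0.92, -0.085, -0.38, -0.035]
contact_force: [-0.1, 0.3, -0.8]
opening: 0.683
```

>>> carry_out --motion '[0,0,0,0,0,0,0,0,0,0,0,0,0,0,0,0,0,0,0,0,0,0,0,0]' --hand 8.8

```text
clock: 9.6
tool_pos: [0.5608, -0.004, 0.0888]
eef_rot: [0.92, -0.085, -0.381, -0.035]
contact_force: [-0.1, 0.2, 0.4]
opening: 0.997
```

Run:
```python
from h import *
s=monitor.get_state();print(s['clock'],s['tool_pos'],s['contact_force'].round(1))
p,Q=cur()
# retreat up along tool axis, then to above the panel
Rp=rot(head(-29),-Z)
g=np.array([.576,.3035,.141]); t=grasp2tcp(g,Rp); print(t)
e=(p-.10*Q[:,2]+[0,0,.08],Q); rows(*e)
e=rows(t+[0,0,.10],Rp,start=e); rows(t,Rp,start=e)
```

```text
9.6 [ 0.56082212 -0.00397769  0.08883842] [-0.1  0.2  0.4]
[0.576  0.3035 0.186 ]
n 4 row [-1.41, -0.0, -3.91, 0.0, 0.0, 0.0] end err mm [-0.  -0.  -0.2]
n 9 row [0.63, -3.83, -0.52, -0.054, 0.075, -0.131] end err mm [ 0.5 -0.3  0.6]
n 2 row [0.01, -0.02, 5.03, -0.002, 0.001, -0.001] end err mm [-0.   0.1 -0. ]
```

>>> carry_out --motion '[0,0,-2.5,0,0,0,0,0,-5,0,0,0,-2.8,0,-4,0,0,0,-2.8,0,-4,0,0,0]'

```text
clock: 10.1
tool_pos: [0.6297, -0.017, 0.2391]
eef_rot: [0.92, -0.085, -0.381, -0.035]
contact_force: [1.8, -0.3, 0.4]
opening: 0.997
```

Run:
```python
from h import *
a=snapshot('side')
for d in finder.masks_of(a,'block'):
    K=cloud(a,d['pixels'])[0]; print(d['p'],np.percentile(K,[1,50,99],axis=0).round(3).tolist())
Rp=rot(head(-29),-Z)
t=grasp2tcp(np.array([.576,.3035,.141]),Rp)
rows(t+[0,0,.10],Rp)
```

```text
0.69 [[0.279, -0.377, 0.002], [0.333, -0.338, 0.035], [0.387, -0.285, 0.039]]
0.61 [[0.676, -0.426, 0.002], [0.723, -0.404, 0.035], [0.777, -0.358, 0.039]]
0.56 [[0.465, -0.034, 0.01], [0.515, -0.017, 0.042], [0.563, 0.034, 0.046]]
n 9 row [0.64, -3.84, -0.48, -0.054, 0.074, -0.131] end err mm [ 0.4 -0.1 -0.2]
```

Block lies flat in the tray (top at 42 mm = floor 7 + 35). Next, the panel.

>>> carry_out --motion '[0.64,-3.84,-0.48,-0.054,0.074,-0.131,0.64,-3.84,-0.48,-0.054,0.074,-0.131,0.64,-3.84,-0.48,-0.054,0.074,-0.131,0.64,-3.84,-0.48,-0.054,0.074,-0.131,0.64,-3.84,-0.48,-0.054,0.074,-0.131,0.64,-3.84,-0.48,-0.054,0.074,-0.131,0.64,-3.84,-0.48,-0.054,0.074,-0.131,0.64,-3.84,-0.48,-0.054,0.074,-0.131]' --hand 4

```text
clock: 11.2
tool_pos: [0.6002, 0.2778, 0.2749]
eef_rot: [0.891, 0.451, -0.05, -0.005]
contact_force: [0.6, -0.1, 0.1]
opening: 0.456
```

>>> carry_out --motion '[0.64,-3.84,-0.48,-0.054,0.074,-0.131,0,0,0,0,0,0,0,0,0,0,0,0]'

```text
clock: 11.58
tool_pos: [0.575, 0.3036, 0.2815]
eef_rot: [0.862, 0.506, -0.006, -0.001]
contact_force: [0.0, -0.2, 1.0]
opening: 0.46
```

Run:
```python
from h import *
s=monitor.get_state();print(s['clock'],s['tool_pos'],s['q'].round(2),s['opening'],R.from_quat(s['eef_rot']).as_matrix().round(3).tolist())
b=snapshot('top'); a=snapshot('side')
for s in (a,b):
    P=cloud(s)[0]; Q=P[(abs(P[:,0]-.576)<.09)&(abs(P[:,1]-.3035)<.09)&(P[:,2]>.150)&(P[:,2]<.175)]
    print(len(Q), cv2.minAreaRect((Q[:,:2]*1000).astype(np.float32)) if len(Q)>5 else '')
Rp=rot(head(-29),-Z)
t=grasp2tcp(np.array([.576,.3035,.141]),Rp)
rows(t,Rp,n=4)
save('grasp.png',a['frame'],(230,60,430,210),4)
```

```text
11.575 [0.57501169 0.30357853 0.28148105] [-0.69  0.77  0.26  1.51 -0.23  0.91 -0.86] 0.4604189822828568 [[0.487, 0.873, -0.012], [0.873, -0.487, -0.005], [-0.01, -0.008, -1.0]]
109 ((573.8592529296875, 304.0350341796875), (122.22459411621094, 15.851600646972656), 62.13325500488281)
167 ((572.457763671875, 296.34539794921875), (103.90072631835938, 12.619162559509277), 60.959014892578125)
n 4 row [0.03, 0.0, 2.38, -0.002, 0.002, -0.001] end err mm [-0.1 -0.   0.1]
```

View pics/grasp.png

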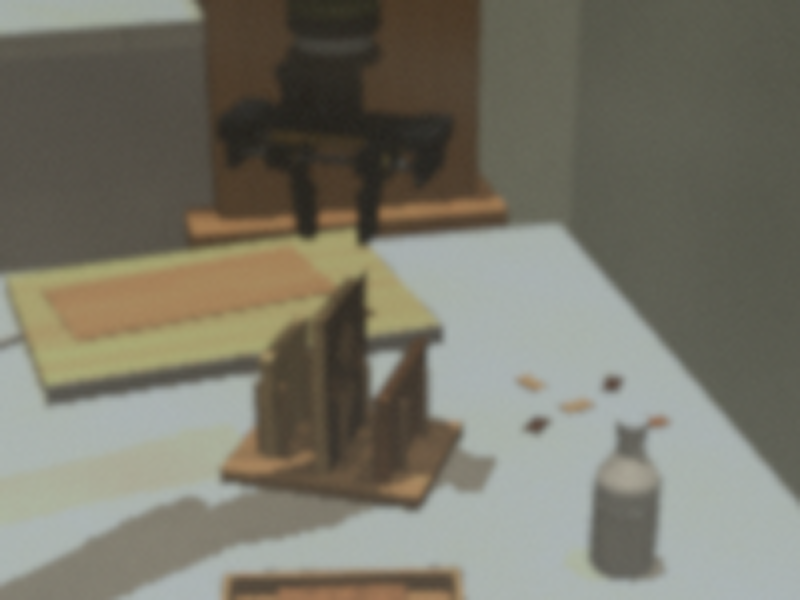

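Fingers straddle the tallest panel (crop 345,280 below fingers at 305–370).

>>> carry_out --motion '[0.1,0,3,-0.008,0.008,-0.004,0,0,3,0,0,0,0,0,2.5,0,0,0,0,0,1,0,0,0,0,0,0,0,0,0]'

```text
clock: 12.3
tool_pos: [0.5754, 0.3043, 0.1862]
eef_rot: [0.861, 0.508, -0.001, 0.0]
contact_force: [0.5, -0.8, -0.2]
opening: 0.456
```

>>> carry_out --motion '[0,0,0,0,0,0,0,0,0,0,0,0,0,0,0,0,0,0,0,0,0,0,0,0,0,0,0,0,0,0]' --hand 0.4 --grip_force 40

```text
clock: 12.92
tool_pos: [0.5753, 0.3053, 0.1875]
eef_rot: [0.861, 0.509, 0.0, 0.0]
contact_force: [-0.7, -0.5, 4.5]
opening: 0.134
```

>>> carry_out --motion '[0,0,-1.5,0,0,0,0,0,-3,0,0,0,0,0,-4,0,0,0,0,0,-4,0,0,0,0,0,-3.5,0,0,0]'

```text
clock: 13.55
tool_pos: [0.5747, 0.3051, 0.3489]
eef_rot: [0.861, 0.509, -0.0, -0.0]
contact_force: [0.5, 0.6, -1.0]
opening: 0.131
```

```bash
cat > p5.py <<'E'
from h import *
s=monitor.get_state();print(s['clock'],s['tool_pos'],s['q'].round(2),s['opening'])
Rt=rot(RX,-RZ)
# panel: lower edge at z_rest=0 ; tcp is 150-25+45=170 above lower edge, x=6
t=rest(.006,0,.170); h=t+.04*RX+.09*RZ
print('target',t,'hover',h)
e=rows(h,Rt)
e=rows(rest(.006,0,.170)+.012*RX+.02*RZ,Rt,start=e)
E
python3 p5.py
```

```text
13.55 [0.57470887 0.30508872 0.34886423] [-0.71  0.69  0.29  1.44 -0.21  1.04 -0.88] 0.13128728325157069
target [ 0.51807129 -0.27900115  0.20891792] hover [ 0.51710619 -0.2721341   0.30716207]
n 11 row [-3.67, 3.84, 1.41, -0.041, -0.021, 0.083] end err mm [-1.1  0.5  0.2]
n 2 row [0.06, -1.38, 3.52, 0.0, 0.003, -0.002] end err mm [-0.   0.1 -0. ]
```

```bash
sed -i 's/.09\*RZ/.13*RZ/' p5.py; python3 p5.py
```

```text
13.55 [0.57470887 0.30508872 0.34886423] [-0.71  0.69  0.29  1.44 -0.21  1.04 -0.88] 0.13128728325157069
target [ 0.51807129 -0.27900115  0.20891792] hover [ 0.51449268 -0.25353799  0.34247997]
n 11 row [-3.61, 3.76, 1.05, -0.041, -0.021, 0.083] end err mm [-1.   0.6  0.9]
n 3 row [0.04, -0.93, 3.7, 0.0, 0.002, -0.001] end err mm [-0.1  0.1  0. ]
```

>>> carry_out --motion '[-3.61,3.76,1.05,-0.041,-0.021,0.083,-3.61,3.76,1.05,-0.041,-0.021,0.083,-3.61,3.76,1.05,-0.041,-0.021,0.083,-3.61,3.76,1.05,-0.041,-0.021,0.083,-3.61,3.76,1.05,-0.041,-0.021,0.083,-3.61,3.76,1.05,-0.041,-0.021,0.083]'

```text
clock: 14.3
tool_pos: [0.6056, -0.0085, 0.317]
eef_rot: [0.952, 0.275, 0.008, 0.137]
contact_force: [-0.3, -0.3, -1.0]
opening: 0.137
```

>>> carry_out --motion '[-3.61,3.76,1.05,-0.041,-0.021,0.083,-3.61,3.76,1.05,-0.041,-0.021,0.083,-3.61,3.76,1.05,-0.041,-0.021,0.083,-3.61,3.76,1.05,-0.041,-0.021,0.083,-3.61,3.76,1.05,-0.041,-0.021,0.083,0,0,0,0,0,0,0,0,0,0,0,0]'

```text
clock: 15.18
tool_pos: [0.5142, -0.2519, 0.3414]
eef_rot: [0.968, 0.066, 0.015, 0.241]
contact_force: [-0.3, 0.7, -1.9]
opening: 0.131
```

```bash
cat > p6.py <<'E'
from h import *
import sys
s=monitor.get_state();print(s['clock'],s['tool_pos'],s['q'].round(2),s['opening'],s['contact_force'].round(1))
B=np.c_[RX,RY,RZ]; p,Q=cur(); print('tcp in rest mm',((p-RO)@B*1000).round(1)); print('tool in rest',(B.T@Q).round(3).tolist())
a=snapshot('side')
d=finder.masks_of(a,'panel')
for d in d[:2]:
    K=(cloud(a,cv2.erode(d['pixels'].astype(np.uint8),np.ones((3,3))).astype(bool))[0]-RO)@B*1000
    med=np.median(K,0); print(d['p'],d['extent'],len(K),np.percentile(K,[1,50,99],axis=0).round(1).tolist())
    k=K[abs(K[:,0]-med[0])<6]
    if len(k)>50:
        C=np.c_[k[:,1],k[:,2],np.ones(len(k))]; co=np.linalg.lstsq(C,k[:,0],rcond=None)[0]; print('plane x= ',co.round(4),'at centre', len(k))
        print(cv2.minAreaRect(k[:,1:].astype(np.float32)))
    img=k
save(sys.argv[1],a['frame'],(265,180,425,330),4)
E
python3 p6.py hover.png
```

```text
15.175 [ 0.5142451  -0.25194321  0.34136714] [-0.3   0.67  0.81  1.91 -0.06  0.5  -1.05] 0.13091758615091809 [-0.3  0.7 -1.9]
tcp in rest mm [ 44.1  -0.  299.8]
tool in rest [[0.002, 1.0, -0.001], [1.0, -0.002, -0.005], [-0.005, -0.001, -1.0]]
0.69 [306.3, 163.9, 370.2, 245.5] 3263 [[46.3, -60.7, 134.5], [49.6, -8.6, 200.4], [52.8, 53.9, 275.2]]
plane x=  [3.40000e-03 2.20000e-03 4.91284e+01] at centre 3262
((-2.6470718383789062, 205.103759765625), (145.38641357421875, 118.20365142822266), 89.81366729736328)
```

View pics/hover.png

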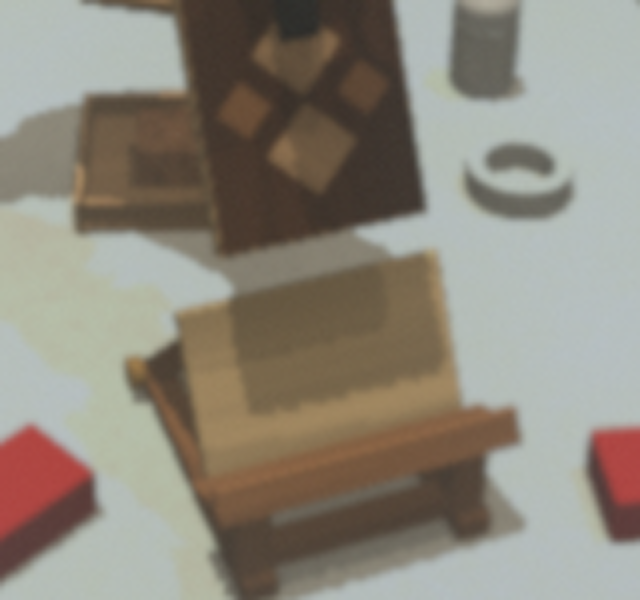

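Panel held square, veneered face out, 2.6 mm off the middle, tilt matching the board within 0.3°. Now going down in front of the board.

>>> carry_out --motion '[0.06,-0.7,3.2,0,0,0,0.06,-0.7,3.2,0,0,0,0.06,-0.6,2.6,0,0,0,0.06,-0.4,1.8,0,0,0,0.02,-0.1,0.7,0,0,0,0,0,0,0,0,0]'

```text
clock: 16.02
tool_pos: [0.5204, -0.2842, 0.2282]
eef_rot: [0.968, 0.066, 0.014, 0.242]
contact_force: [0.2, -0.7, -1.3]
opening: 0.132
```

```bash
python3 p6.py low.png
```

```text
16.025 [ 0.52044187 -0.28416458  0.22820645] [-0.15  0.84  0.66  1.97 -0.13  0.24 -1.03] 0.1318193319103314 [ 0.2 -0.7 -1.3]
tcp in rest mm [ 19.9   1.6 184.5]
tool in rest [[0.003, 1.0, 0.0], [1.0, -0.003, -0.006], [-0.006, 0.0, -1.0]]
0.76 [310.8, 214.2, 374.6, 296.4] 3054 [[22.0, -59.3, 18.4], [25.5, -6.5, 86.5], [28.9, 55.7, 162.3]]
plane x=  [ 3.40000e-03 -1.10000e-03  2.55921e+01] at centre 3054
((-1.1852874755859375, 90.46646118164062), (148.2998046875, 118.7319107055664), 89.5133285522461)
```

>>> carry_out --motion '[0.1,-0.4,0.6,0,0.006,0,0,-0.3,0.4,0,0,0,0,0,0.2,0,0,0,0,0,0,0,0,0]'

```text
clock: 16.62
tool_pos: [0.521, -0.2837, 0.2142]
eef_rot: [0.968, 0.066, 0.017, 0.242]
contact_force: [-1.0, -0.0, -1.2]
opening: 0.133
```

>>> carry_out --motion '[0,0,0.1,0,0,0,0,0,0.1,0,0,0,0,0,0,0,0,0]'

```text
clock: 17.0
tool_pos: [0.5211, -0.2844, 0.2131]
eef_rot: [0.968, 0.066, 0.017, 0.241]
contact_force: [-1.2, 4.2, 5.0]
opening: 0.134
```

Ledge contact felt (about 7 N along the board). Next I'll slide it back against the board.

>>> carry_out --motion '[0,-0.2,0,0,0,0,0,-0.2,0,0,0,0,0,-0.1,0,0,0,0,0,-0.1,0,0,0,0,0,0,0,0,0,0]'

```text
clock: 17.62
tool_pos: [0.5211, -0.281, 0.2113]
eef_rot: [0.968, 0.066, 0.019, 0.243]
contact_force: [0.6, -0.0, 6.0]
opening: 0.133
```

```bash
python3 p6.py ledge.png
```

```text
17.625 [ 0.52112779 -0.28096601  0.2113468 ] [-0.15  0.87  0.65  1.99 -0.14  0.19 -1.04] 0.13280139253030582 [ 0.6 -0.   6. ]
tcp in rest mm [  9.2   2.8 171. ]
tool in rest [[0.005, 1.0, 0.004], [1.0, -0.005, 0.002], [0.002, 0.004, -1.0]]
0.64 [312.5, 220.4, 374.5, 300.8] 3004 [[11.6, -57.7, 5.7], [15.4, -4.8, 72.9], [19.0, 59.0, 148.4]]
plane x=  [ 7.20000e-03 -7.50000e-03  1.59256e+01] at centre 3000
((0.9922027587890625, 77.23331451416016), (119.55381774902344, 147.40452575683594), 0.11454717069864273)
0.49 [293.7, 137.6, 306.1, 175.2] 126 [[-619.1, 67.0, 287.1], [-571.5, 87.1, 342.4], [-541.9, 114.9, 380.2]]
```

>>> carry_out --motion '[0,-0.1,0,0,0,0,0,-0.1,0,0,0,0,0,-0.1,0,0,0,0,0,0,0,0,0,0]'

```text
clock: 18.23
tool_pos: [0.521, -0.2786, 0.21]
eef_rot: [0.968, 0.066, 0.019, 0.243]
contact_force: [-0.6, -1.8, 6.4]
opening: 0.129
```

>>> carry_out --motion '[0,-0.1,0,0,0,0,0,-0.1,0,0,0,0,0,0,0,0,0,0]'

```text
clock: 18.6
tool_pos: [0.5209, -0.2784, 0.21]
eef_rot: [0.967, 0.065, 0.019, 0.245]
contact_force: [0.4, -4.4, 6.8]
opening: 0.137
```

```bash
python3 p6.py ledge2.png
```

```text
18.6 [ 0.52094487 -0.27837028  0.20997229] [-0.15  0.87  0.65  1.99 -0.14  0.19 -1.05] 0.1366965221161032 [ 0.4 -4.4  6.8]
tcp in rest mm [  6.3   2.9 171. ]
tool in rest [[0.006, 1.0, 0.007], [1.0, -0.006, 0.003], [0.003, 0.007, -1.0]]
0.57 [314.3, 219.8, 374.6, 299.4] 2808 [[9.2, -55.8, 6.2], [12.6, -4.0, 72.1], [16.3, 56.7, 147.8]]
plane x=  [-1.80000e-03 -8.10000e-03  1.32061e+01] at centre 2808
((0.7610282897949219, 76.79666900634766), (116.23899841308594, 146.17718505859375), 0.08180534839630127)
```

View pics/ledge2.png

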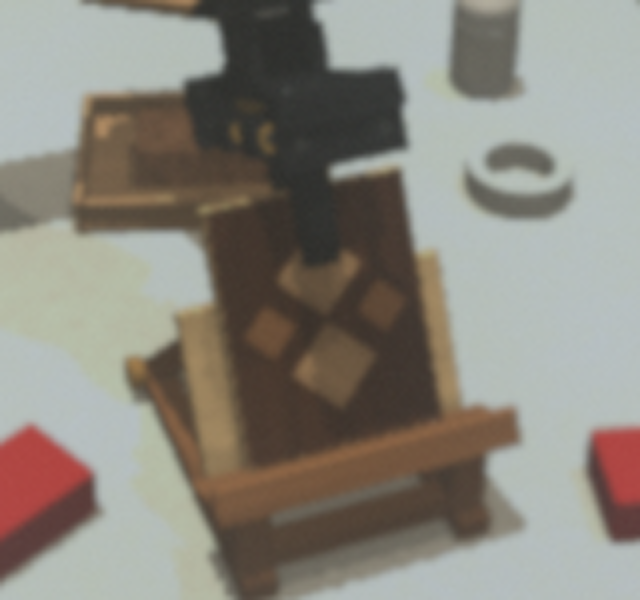

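Panel is down and flat: board and ledge reaction felt, face at x=12.6 mm (12 when touching), and slope matching the fitted board within 0.2°. Releasing.

>>> carry_out --motion '[0,0.1,-0.05,0,0,0,0,0,0,0,0,0]'

```text
clock: 18.95
tool_pos: [0.5209, -0.2784, 0.2101]
eef_rot: [0.967, 0.065, 0.019, 0.244]
contact_force: [0.6, -5.0, 2.0]
opening: 0.131
```

>>> carry_out --motion '[0,0,0,0,0,0,0,0,0,0,0,0,0,0,0,0,0,0,0,0,0,0,0,0]' --hand 4

```text
clock: 19.45
tool_pos: [0.5199, -0.2753, 0.2081]
eef_rot: [0.968, 0.066, 0.017, 0.241]
contact_force: [-1.1, 0.2, 0.7]
opening: 0.455
```

>>> carry_out --motion '[0,0,-1,0,0,0,0,0,-2.5,0,0,0,0,0,-3.5,0,0,0,0,0,-3.5,0,0,0,0,0,-3.5,0,0,0,0,0,0,0,0,0,0,0,0,0,0,0]'

```text
clock: 20.32
tool_pos: [0.5105, -0.2102, 0.3314]
eef_rot: [0.968, 0.066, 0.017, 0.241]
contact_force: [0.0, -0.0, -0.6]
opening: 0.454
```

```bash
python3 p6.py fin.png
python3 - <<'E'
from h import *
a=snapshot('side'); b=snapshot('top')
B=np.c_[RX,RY,RZ]
for s in (a,b):
    K=(cloud(s)[0]-RO)@B*1000
    for n,x0,x1,z0,z1 in(('board',-6,4,20,90),('panel',8,17,20,140),('ledge lip',40,56,2,14)):
        k=K[(K[:,0]>x0)&(K[:,0]<x1)&(K[:,2]>z0)&(K[:,2]<z1)&(abs(K[:,1])<100)]; print(n,len(k),np.percentile(k[:,1],[1,99]).round(1) if len(k) else '')
    for t in('block','glue','tape','sample_a'):
        for d in finder.masks_of(s,t)[:3]: print(t,round(d['p'],2),np.median(cloud(s,d['pixels'])[0],0).round(3))
E
```

```text
20.325 [ 0.51047911 -0.21020545  0.33144501] [-0.4   0.68  0.84  1.96 -0.09  0.48 -1.09] 0.45445306357956294 [ 0.  -0.  -0.6]
tcp in rest mm [  2.4   2.1 310.7]
tool in rest [[0.003, 1.0, -0.0], [1.0, -0.003, -0.0], [-0.0, -0.0, -1.0]]
0.76 [311.8, 221.2, 376.5, 298.4] 3188 [[9.0, -56.9, 4.9], [12.7, -0.9, 77.9], [16.1, 57.9, 149.2]]
plane x=  [-1.40000e-03 -9.10000e-03  1.33528e+01] at centre 3187
((1.3421821594238281, 76.69155883789062), (148.5907440185547, 118.71710968017578), 89.76750946044922)
board 474 [-79.6  80. ]
panel 2669 [-57.4  60.6]
ledge lip 369 [-87.9  87.9]
block 0.95 [ 0.724 -0.405  0.035]
block 0.68 [ 0.332 -0.339  0.035]
glue 0.65 [0.759 0.058 0.069]
tape 0.79 [ 0.742 -0.08   0.022]
sample_a 0.46 [0.512 0.299 0.068]
board 42 [-77.3 -55.6]
panel 215 [-55.8  62. ]
ledge lip 131 [-86.1  82.6]
block 0.7 [ 0.335 -0.324  0.035]
block 0.69 [ 0.726 -0.385  0.036]
glue 0.82 [0.755 0.071 0.089]
tape 0.64 [ 0.76  -0.065  0.026]
sample_a 0.85 [0.624 0.277 0.1  ]
```

View pics/fin.png

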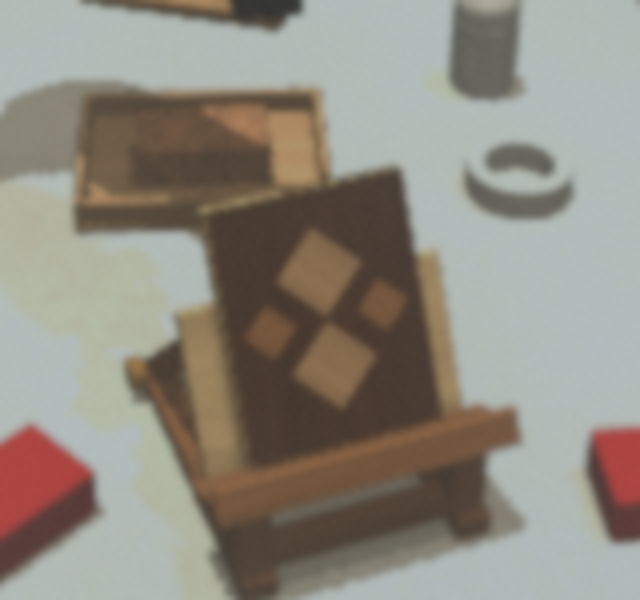

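The final picture shows the panel leaning on the easel with its veneer outward (310,320) and the block lying in the tray (200,145). The hand is clear of both, so I'm handing in.

```bash
python3 -c "
from h import *
print(workorder.finish_job())"
```

```text
the job is handed in; nothing more can be done
None
```

The job is done and handed in at about 20.5 s on the robot's clock. The cork block lies flat in the tool tray, and the tall veneered panel stands on the easel's ledge with its veneered face outwards. I let go of the panel only after feeling both the ledge and the board push back.

**Last checks**
- **Panel position:** it stands about 1.5 mm off the middle. Its face is 12.7 mm out from the board, where 12 mm means touching.
- **Panel angle:** its slope matches my fitted board plane within about 0.2°. That fit gave 28.6° against the 28° stated, so I took the panel as flat rather than 0.5° off.
- **Block:** its top measured 42 mm after release, which is the tray floor plus the block's 35 mm. In the last two pictures the finder did not pick it out, only the two red look-alikes. It shows lying in the tray in the picture I viewed.
- **Other things:** the glue bottle and the look-alikes measured where they started. The tape's median from the top camera moved about 14 mm, but from the side camera only about 4 mm, and the pictures show it in the same place. I put that down to noise in the finder's outline.
- **Samples:** I did not measure the other two panels separately afterwards. The finder still saw one at its original spot in the rack.
- **Forces:** readings stayed under about 10 N at the end of each move.

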